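# Pry the cover off a locating nest and offer up a casting

### The job

Pry up the hinged cover of the locating nest with the blade of the small screwdriver, keeping the fingers off the cover, swing it fully open so that it stays open, and lay the screwdriver back down on the bench. Then lift the small grey casting, carry it over the top of the sheet steel guard without touching the guard, and hold it upright about 10 mm above the mouth of the nest, centred on the pocket and squared up with it, touching nothing but the gripper. Finish while still holding it there, motionless; leave the other things on the bench where they are.

Things in the scene. Friction and masses are not known exactly. Their poses are not given: they have to be found in the camera images.
- small_screwdriver: Small screwdriver, black and yellow handle, 168 mm long, lying loose between guard and nest, blade roughly to the robot's left (+y). Mass 0.05 to 0.1 kg. Origin: on the bench below its middle. Its y axis runs along it: blade tip at y = -84 mm, handle (24 mm thick) y = -4 to +84 mm, shaft 4.4 mm thick, blade end 6 mm wide and thick. Its centre line lies 12 mm above the origin.
- nest: Dark steel locating nest, fixed to the bench at the left: block 84 mm (x) by 92 mm (y), 45 mm high, with low clamping ears on its x sides reaching 67 mm from the centre; in its top, under the cover, a pocket 50 mm (x) by 57 mm (y), 33 mm deep. Origin: centre of its underside; z up. Cover hinge at its +y side, cover lip at its -y side (toward the screwdriver).
- nest_mouth (a point): Centre of the pocket's mouth in the plane of the nest's top face, 45 mm above the bench; axes as the nest.
- cover_lip (a point): Middle of the free edge of the cover, on its underside, 46 mm above the bench when shut. The cover is an aluminium sheet 84 mm wide and 3 mm thick; it overhangs the nest's front (-y) face by 14 mm, with nothing below this overhang down to the bench.
- cover_hinge (a point): Middle of the cover's hinge line, which runs along the nest's x axis, 44 mm to the nest's +y side of its centre and 47.5 mm above the bench; the free edge lies 104 mm from it. Axes as the nest.
- cover (a joint): Angle of the cover in rad: 0 shut (start), grows as the free edge rises and swings over to the nest's +y side, 2.6 fully open at its stop. Weighs 0.12 kg, no catch, nearly free hinge: it falls shut if let go below about 1.57 and falls fully open by itself beyond it.
- casting: Small grey casting, 0.3 to 0.55 kg, standing loose at the right, beyond the vice. Origin: centre of its underside; z up. 32 mm (x) by 44 mm (y), 50 mm high, an upper corner sloped off; on each x side a strip stands 3 mm proud at y = 8 to 14 mm. Grip it across the 32 mm (along its x) at about y = -5 mm, 35 mm up. May be held over the nest either way round (half a turn).
- guard: Swarf guard of bare sheet steel, fixed upright between casting and nest. Origin: on the bench, middle of the upright sheet, which is 320 mm long along its x axis (roughly the robot's x), 3 mm thick, 90 mm high to the top of its rolled edge, with a 40 mm foot toward -y. The casting must pass over it between its ends.
- grease_tin: Bystander: round tin, 69 mm across, 33 mm high. Origin: centre of underside.
- tape_roll: Bystander: black roll of tape lying flat, 66 mm across, 19 mm high. Origin: centre of underside.
- connector: Bystander: cream terminal connector, 12 x 30 x 20 mm, between vice and guard. Origin: centre of underside.
- bolt_a: Bystander: bolt standing on its head, 36 mm high, behind the casting. Origin: centre of underside.
- grey_ring: Bystander: thick grey ring lying flat, 112 mm across, 30 mm high, behind the nest. Origin: centre of underside.
Things that resemble listed ones, but are neither listed nor needed, are in the scene too. There is more than one size of the casting; the job needs the smaller.

How it is judged:
On the way, in this order (a step that is already met when the one before it is completed fails the run):
1. the screwdriver lifts the cover (value of joint cover above 0.2 rad and contact force between small_screwdriver and cover above 0.05 N), for 0.04 s.
2. the cover has swung fully open (value of joint cover above 2.3 rad), for 0.2 s.
3. the small screwdriver lies on the bench again, let go (height (world z) of small_screwdriver below 0.03 m and linear speed of small_screwdriver below 0.05 m/s and contact force between the fingers and small_screwdriver below 0.05 N and contact force between small_screwdriver and nest below 0.05 N), for 0.2 s.
4. the casting passes over the top of the guard (z of casting in the frame of guard above 0.09 m and y of casting in the frame of guard between -0.05 and 0.05 m and x of casting in the frame of guard between -0.16 and 0.16 m), for 0.04 s.
At the end, for the whole second after the job is handed in: Casting still, held by the fingers alone, upright and squared to the pocket within 0.12 rad (either way round), underside 3 to 20 mm above the nest top, within 6 mm of the mouth centre; nest and cover untouched, cover open beyond 2.3 rad; small screwdriver released on the bench (all of step 3 and horizontal distance between casting and nest_mouth below 0.006 m and z of casting in the frame of nest_mouth between 0.003 and 0.02 m and angle between the x axis of casting and the x axis of nest, either way round below 0.12 rad and angle between casting's own z axis and vertical below 0.12 rad and linear speed of casting below 0.02 m/s and angular speed of casting below 0.2 rad/s and contact force between the fingers and casting above 1 N and contact force between each of casting, the arm, the fingers and nest below 0.05 N and contact force between casting and cover below 0.05 N and contact force between casting and small_screwdriver below 0.05 N and value of joint cover above 2.3 rad); the arm keeps its last pose, push and grip.
It fails at once if the robot's fingers or arm touch the cover (contact force between any of the fingers, the arm and cover above 0.5 N).
It fails at once if the casting or the robot touches the guard (contact force between any of casting, the fingers, the arm and guard above 0.5 N).
It fails at once if a bystander is pushed more than 30 mm (distance of any of grease_tin, tape_roll, connector, bolt_a, grey_ring from where it was at the start of the episode above 0.03 m).
It also fails if it takes over 64 s, if anything falls off the work surface, if the arm or the gripper's body presses on something with over 40 N, if the wrist force passes 120 N, or if a joint passes its speed limit or range.

### The arm

A 7-joint arm with a two-finger parallel gripper is mounted at the origin on a cart in front of the work surface, level with it; the furniture and walls round the work are solid. World frame = base frame: x ahead of the robot, y to its left, z up, the work surface at z = 0. Lengths are in m, angles in rad, forces in N, time in s.
With the tool pointing down it reaches from about 0.425 to 0.925 m from the base axis. Payload 6.8 kg.
Tool frame: the origin (TCP) lies on the centre line of the jaws, within the pads' length; the fingertips stand 14 mm ahead of it and the grasp point (between the pads) lies 5 mm behind it (r.tips_ahead is the distance from the TCP to the fingertips, in m); z points along the fingers, y is the line along which they close (so a half turn about z gives the same grasp; the last joint's range is limited). The gripper opens to 85 mm and grips with 20 to 120 N. Pads are 22 mm wide; open, the fingers measure 114 mm over their backs; the gripper's body (76 mm by 85 mm) begins 54 mm behind the grasp point. The pads swing forward as they close: fully open they stand 13 mm farther back than shut.
Start: joints at [1.097, 0.477, 0.022, 1.555, -0.011, 1.109, -0.083], TCP at [0.241, -0.63, 0.245] pointing down, gripper open.
Joint ranges: [-2.96, 2.96], [-0.34, 2.1], [-1.41, 1.46], [0.24, 2.44], [-1.37, 4.51], [0.17, 1.92], [-2.96, 2.96]. Speed limits (rad/s): [2.39, 2.39, 3.14, 3.14, 3.14, 3.14, 3.14].

### API

Orientations are given as a rotation vector (axis times angle).
In Python, from bench import r, eyes gives the robot as it stands.
- The arm moves only by the tool step_arm, never from a script. Its argument "rows" is a list of rows, each a list of 6 numbers: the shift along the world's x, y, z in units of 60 cm (1.0 is 60 cm), then the turn, a rotation vector about the world's x, y, z in units of pi rad (1.0 is pi rad). In form: [[x, y, z, rx, ry, rz], ...]. A call has 1 to 5 rows; each row is the pose to reach, as a shift and turn from the pose commanded when the call began, turning the shorter way round; what a row does not reach only later rows make up. A row lasts 1/12 s, in which the tool goes at most 41.7 mm and 7.16 degrees, less where a joint would pass 70% of its speed; a pose out of reach is approached as far as the arm can. A call with a number of a shift or a turn outside -1 to 1 is refused whole. A call with a gripper value outside its range is refused whole. "jaw" is the closure, from 0 (fully open) to 1 (shut), set as the call begins (left out, the last holds). The fingers move at their own pace and stop on an object; "squeeze" is the grip in N (left out, the last holds). Time passes only in rows, so rows that repeat a pose let the fingers close. It gives the time, the measured TCP pose, the force, the opening and the grip force at its end, in the units of the state.
- r.get_obs(): the state, without advancing time (a new reading comes with each control period).
- eyes.grab_frame(name): name is "scene" or "top" or "wrist"; returns the picture (480x640x3 uint8, red, green, blue); there is no depth.
- eyes.camera_info(name): a dict with "mtx" (3x3 intrinsics, pixels), "extrinsics" (4x4, takes a point from camera to world coordinates); the wrist camera has in their place "tool_from_camera" (4x4, takes a point from camera to tool coordinates, whose origin is the TCP and whose axes are the flange's). Camera axes: x right, y down, z forward; pixel columns grow to the right and rows downward; lengths in m; the calibration is good to about 2 mm. A picture is of the moment at which its call begins: read the wrist's pose just before it. camera_info takes no time and is no camera call.
- r.hand_in(): hands the job in; it is judged then, once.
The state is a dict: "clock": time; "joints": joint angles; "qvel": joint speeds; "tau": joint torques, N m; "tcp_pos": TCP position; "orientation": TCP orientation; "contact_force": force on the tool from outside, world axes, zero at the start; "moment": the same for the moment, N m; "grip_width": finger opening in m; "gripper_force": force on a finger pad.
Only numpy, scipy, OpenCV 4.12 (cv2) and the standard library are available. Lean on these libraries where they do the work, as an engineer would, in place of code of your own. Each camera call takes 0.05 s, during which the arm holds its last target. There are 200 camera calls.

## Working session

There is one attempt and no reset: what is moved stays moved. The work goes in short steps, Python scripts to look and compute and a tool call to move; the robot and the scene stay as the last step left them, time stands still between calls to the robot, and variables do not carry over. Pictures are saved under pics/ and viewed, at most 10 in all, crops included, and the job is handed in when it is done.

Besides the shell and the picture viewer there is one more tool, called after "Call:" by a JSON object that holds its "op" and its "data", one argument or row to a line. step_arm: Moves the arm, as the interface text tells. Shifts and turns lie within -1 to 1; 1 stands for 60 cm of shift or pi rad of turn. Its arguments: {"type":"object","properties":{"rows":{"type":"array"},"jaw":{"type":"number"},"squeeze":{"type":"number"}},"required":["rows"]}

```bash
ls; mkdir -p pics; python3 - <<'E'
from bench import r, eyes
import cv2,json,numpy as np
for n in ("top","scene"):
    cv2.imwrite(f"pics/{n}0.png",cv2.cvtColor(eyes.grab_frame(n),cv2.COLOR_RGB2BGR)); i=eyes.camera_info(n); print(n,np.round(i["mtx"],2).tolist(),np.round(i["extrinsics"],4).tolist())
print(np.round(eyes.camera_info("wrist")["tool_from_camera"],4).tolist(),np.round(eyes.camera_info("wrist")["mtx"],1).tolist())
print(r.get_obs(), r.tips_ahead)
E
```

```text
pics
top [[500.96, 0.0, 321.44], [0.0, 500.96, 236.78], [0.0, 0.0, 1.0]] [[0.0113, -0.9917, 0.1283, 0.4171], [-0.9999, -0.0122, -0.0059, 0.0081], [0.0074, -0.1283, -0.9917, 1.341], [0.0, 0.0, 0.0, 1.0]]
scene [[439.54, 0.0, 321.55], [0.0, 439.54, 246.64], [0.0, 0.0, 1.0]] [[0.9822, 0.1639, -0.0917, 0.6424], [0.1878, -0.8561, 0.4814, -0.3939], [0.0004, -0.4901, -0.8717, 0.8113], [0.0, 0.0, 0.0, 1.0]]
[[0.0003, -0.9615, -0.2749, 0.0691], [1.0, 0.0, 0.0009, 0.0001], [-0.0008, -0.2749, 0.9615, -0.128], [0.0, 0.0, 0.0, 1.0]] [[347.2, 0.0, 318.9], [0.0, 347.2, 237.6], [0.0, 0.0, 1.0]]
{'clock': 0.1, 'joints': array([ 1.09688247,  0.47771285,  0.02235557,  1.55635342, -0.01150564,
        1.10929306, -0.08308346]), 'qvel': array([ 0.00016418, -0.00255973, -0.0004983 , -0.00231555,  0.00152899,
        0.00044692, -0.00088468]), 'tau': array([ 4.27414067e-03, -5.97754741e+01,  1.61362208e+00, -2.81951523e+01,
        1.28492113e-02,  5.03129762e-03, -2.59761305e-05]), 'tcp_pos': array([ 0.2412567 , -0.62986658,  0.24442589]), 'orientation': array([-3.08762310e+00, -5.71166991e-01,  6.51558303e-04]), 'contact_force': array([ 0.1498516 ,  0.26237329, -1.20489926]), 'moment': array([ 0.0263998 , -0.00382524,  0.05397282]), 'gripper_force': 0.0, 'grip_width': 0.0853589577643254} 0.014
```

View pics/top0.png

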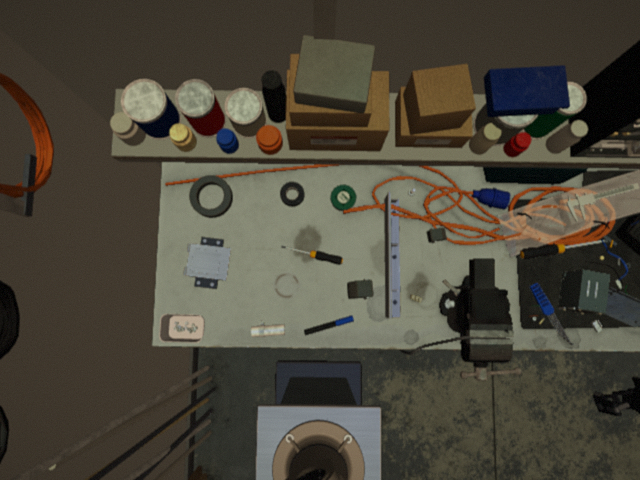

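View pics/scene0.png

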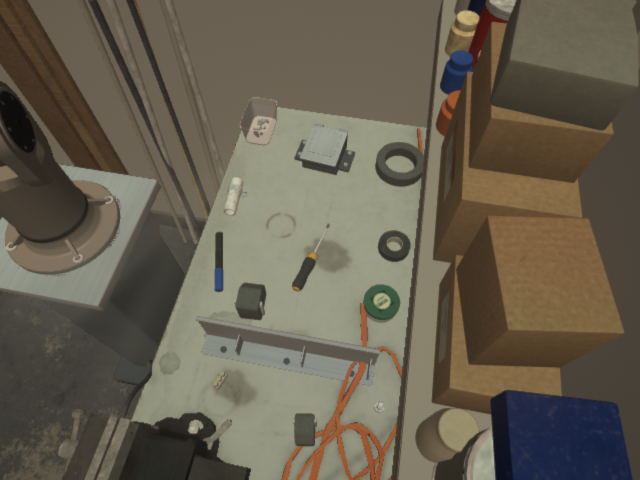

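The top view shows the nest cover at about (208,262) and the screwdriver from its tip at (283,247) to its handle end at (341,261). The guard is at about column 393. There are two casting lookalikes:
- **(437,236):** beyond the guard, about 16x12 px, roughly 42x32 mm. This fits the small casting, and bolt_a stands behind it at (411,191).
- **(360,289):** left of the guard, about 25x18 px, roughly 62x45 mm, so it is too big.

I'll enlarge both areas in one crop.

```bash
cat > h.py <<'E'
from bench import r, eyes
import numpy as np, cv2
from scipy.spatial.transform import Rotation as R
def cam(n,obs=None):
    i=eyes.camera_info(n)
    if n!="wrist": return i["mtx"],np.array(i["extrinsics"])
    o=obs or r.get_obs(); T=np.eye(4); T[:3,:3]=R.from_rotvec(o["orientation"]).as_matrix(); T[:3,3]=o["tcp_pos"]
    return i["mtx"],T@np.array(i["tool_from_camera"])
def unproj(K,E,uv,z):
    uv=np.atleast_2d(uv).astype(float); d=np.c_[uv,np.ones(len(uv))]@np.linalg.inv(K).T@E[:3,:3].T
    o=E[:3,3]; return o+d*((z-o[2])/d[:,2])[:,None]
def proj(K,E,P):
    c=(np.atleast_2d(P)-E[:3,3])@E[:3,:3]; p=c@np.array(K).T; return p[:,:2]/p[:,2:]
def save(n,name):
    im=cv2.cvtColor(eyes.grab_frame(n),cv2.COLOR_RGB2BGR); cv2.imwrite(name,im); return im
E
python3 - <<'E'
from h import *
K,E=cam("top")
def w(uv,z): print(uv,z,np.round(unproj(K,E,uv,z)[0],3))
w((208,262),.047);w((283,247),.012);w((341,261),.012);w((437,236),.05);w((360,289),.05);w((393,200),.09);w((393,317),.09);w((418,290),.01);w((411,191),.03)
im=cv2.imread("pics/top0.png")
a=cv2.resize(im[215:315,170:370],None,fx=4,fy=4,interpolation=cv2.INTER_CUBIC)[:,:800]
im2=cv2.imread("pics/scene0.png")
b=cv2.resize(im[180:320,380:460],None,fx=2.5,fy=2.5)  
b=cv2.resize(im[205:265,375:475],(333,200),interpolation=cv2.INTER_CUBIC)
c=cv2.resize(im2[270:320,225:280],(220,200),interpolation=cv2.INTER_CUBIC); d=cv2.resize(im2[405:455,280:335],(220,200),interpolation=cv2.INTER_CUBIC)
bb=np.hstack([b,c,d]); bb=np.hstack([bb,np.zeros((200,800-bb.shape[1],3),np.uint8)])
cv2.imwrite("pics/crop1.png",np.vstack([a,bb]))
E
```

```text
(208, 262) 0.047 [0.515 0.293 0.047]
(283, 247) 0.012 [0.56  0.102 0.012]
(341, 261) 0.012 [ 0.525 -0.053  0.012]
(437, 236) 0.05 [ 0.59 -0.3   0.05]
(360, 289) 0.05 [ 0.45 -0.1   0.05]
(393, 200) 0.09 [ 0.676 -0.18   0.09 ]
(393, 317) 0.09 [ 0.381 -0.178  0.09 ]
(418, 290) 0.01 [ 0.45  -0.257  0.01 ]
(411, 191) 0.03 [ 0.713 -0.238  0.03 ]
```

View pics/crop1.png

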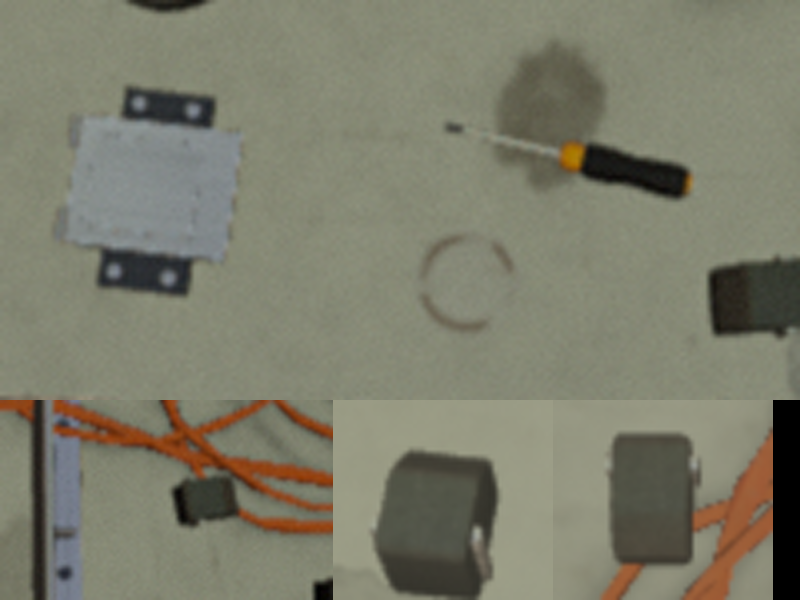

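Enlarged, the object at (437,236), shown bottom-left and bottom-right, is narrow with a sloped edge. The lookalike at (360,289) is clearly bigger. The small one at about world (0.59, -0.30) is therefore the casting. I'll fly over it for a wrist view.

Call:
{"op": "step_arm", "data": {
  "rows": [
    [0.09, 0.1, 0.08, 0, 0, 0.05],
    [0.183, 0.195, 0.08, 0, 0, 0.11],
    [0.183, 0.195, 0.08, 0, 0, 0.11],
    [0.183, 0.195, 0.08, 0, 0, 0.11],
    [0.183, 0.195, 0.08, 0, 0, 0.11]
  ],
  "jaw": 0
}}

```text
clock: 0.52
tcp_pos: [0.3596, -0.5064, 0.2951]
orientation: [2.938, 1.112, 0.01]
contact_force: [1.2, 1.0, -0.2]
grip_width: 0.0853
gripper_force: 0.0
```

Call:
{"op": "step_arm", "data": {
  "rows": [
    [0.183, 0.195, 0, 0, 0, 0.11],
    [0.183, 0.195, 0, 0, 0, 0.11],
    [0.183, 0.195, 0, 0, 0, 0.11],
    [0.183, 0.195, 0, 0, 0, 0.11],
    [0.183, 0.195, 0, 0, 0, 0.11]
  ]
}}

```text
clock: 0.93
tcp_pos: [0.4675, -0.3881, 0.2932]
orientation: [-2.701, -1.599, -0.008]
contact_force: [1.1, 0.4, 0.2]
grip_width: 0.0854
gripper_force: 0.0
```

Call:
{"op": "step_arm", "data": {
  "rows": [
    [0.183, 0.195, 0, 0, 0, 0.11],
    [0.183, 0.195, 0, 0, 0, 0.11],
    [0.183, 0.195, 0, 0, 0, 0.11],
    [0.183, 0.195, 0, 0, 0, 0.11],
    [0.183, 0.195, 0, 0, 0, 0.11]
  ]
}}

```text
clock: 1.35
tcp_pos: [0.576, -0.2706, 0.2929]
orientation: [-2.387, -2.039, -0.009]
contact_force: [-0.2, 0.2, 0.2]
grip_width: 0.0853
gripper_force: 0.0
```

```bash
python3 - <<'E'
from h import *
o=r.get_obs(); K,E=cam("wrist",o); im=save("wrist","pics/w1.png")
print(o["clock"],o["tcp_pos"],o["orientation"],np.round(E,4).tolist())
print(proj(K,E,[.59,-.3,.0]))
E
```

```text
1.35 [ 0.57595558 -0.27055395  0.29294962] [-2.38701842 -2.03896038 -0.00872516] [[0.9877, -0.1508, -0.0403, 0.586], [-0.1561, -0.951, -0.2669, -0.2027], [0.002, 0.2699, -0.9629, 0.4213], [0.0, 0.0, 0.0, 1.0]]
[[333.6483721  220.04465461]]
```

View pics/w1.png

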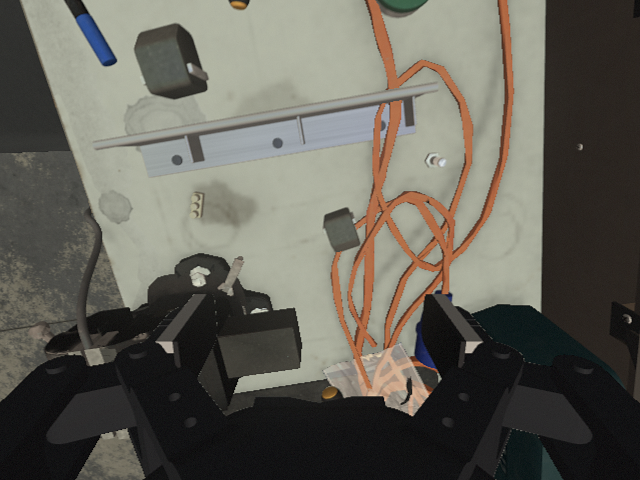

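The wrist view shows the small casting at (341,230), the guard's top edge from (95,147) to (437,87), the bolt at (435,160) and the connector at (198,205). Next I'll move over the screwdriver and nest.

Call:
{"op": "step_arm", "data": {
  "rows": [
    [-0.04, 0.32, 0, 0, 0, 0],
    [-0.04, 0.32, 0, 0, 0, 0],
    [-0.04, 0.32, 0, 0, 0, 0],
    [-0.04, 0.32, 0, 0, 0, 0],
    [-0.04, 0.32, 0, 0, 0, 0]
  ]
}}

```text
clock: 1.82
tcp_pos: [0.5456, -0.0844, 0.2932]
orientation: [-2.398, -2.028, 0.0]
contact_force: [-0.7, -0.0, 0.6]
grip_width: 0.085
gripper_force: 0.0
```

Call:
{"op": "step_arm", "data": {
  "rows": [
    [-0.04, 0.32, 0, 0, 0, 0],
    [-0.04, 0.32, 0, 0, 0, 0],
    [-0.04, 0.32, 0, 0, 0, 0],
    [-0.04, 0.32, 0, 0, 0, 0],
    [-0.04, 0.32, 0, 0, 0, 0]
  ]
}}

```text
clock: 2.23
tcp_pos: [0.5217, 0.1075, 0.2934]
orientation: [-2.398, -2.028, -0.001]
contact_force: [-0.2, -0.9, -0.3]
grip_width: 0.0855
gripper_force: 0.0
```

```bash
python3 - <<'E'
from h import *
K,E=eyes.camera_info("wrist")["mtx"],np.array([[0.9877,-0.1508,-0.0403,0.586],[-0.1561,-0.951,-0.2669,-0.2027],[0.002,0.2699,-0.9629,0.4213],[0,0,0,1]])
print("guard",np.round(unproj(K,E,[(95,147),(437,87)],.088),4).tolist())
print("casting",unproj(K,E,[(341,230)],.04))
o=r.get_obs(); K,E=cam("wrist",o); im=save("wrist","pics/w2.png"); np.savez("w2.npz",K=K,E=E)
print(o["clock"],o["tcp_pos"],o["orientation"])
E
```

```text
guard [[0.3805, -0.1763, 0.088], [0.6975, -0.1741, 0.088]]
casting [[ 0.59619468 -0.30346339  0.04      ]]
2.2333 [0.521687   0.10748797 0.29339278] [-2.39838649e+00 -2.02827536e+00 -5.97948390e-04]
```

View pics/w2.png

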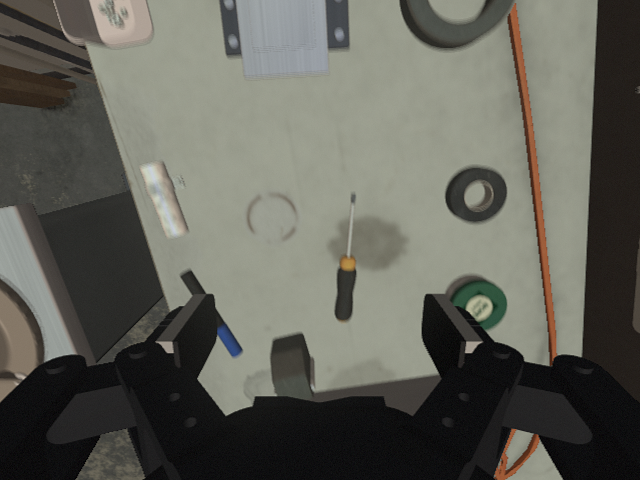

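The wrist view shows the screwdriver from its tip at (353,194) to its handle end at (343,320). The front lip corners of the cover are at (243,79) and (330,75).

```bash
python3 - <<'E'
from h import *
d=np.load("w2.npz");K,E=d["K"],d["E"]
s=unproj(K,E,[(353.5,194),(343,320)],.012); b=s[0]-s[1]; print("sd",np.round(s,4).tolist(),np.linalg.norm(b),np.degrees(np.arctan2(b[1],b[0])), s.mean(0))
l=unproj(K,E,[(243,79),(330,75)],.046); v=l[1]-l[0]; print("lip",np.round(l,4).tolist(),np.linalg.norm(v),np.degrees(np.arctan2(v[1],v[0])),l.mean(0))
h=unproj(K,E,[(345,275),(343,310)],.012);print("handle",h)
K,E=cam("top")
print("top: ear mid", unproj(K,E,[(212.5,241.5),(206.5,283)],.01), "lip", unproj(K,E,[(230.5,247.5),(225.5,280.5)],.049),"sd",unproj(K,E,[(281.75,246.75),(342.5,260.5)],.012))
E
```

```text
sd [[0.5626, 0.1066, 0.012], [0.5259, -0.056, 0.012]] 0.16668141644312798 77.27297828803755 [0.54425186 0.0252865  0.012     ]
lip [[0.4677, 0.2443, 0.046], [0.5536, 0.2336, 0.046]] 0.0865800564129024 -7.129139235385158 [0.51063854 0.23895256 0.046     ]
handle [[ 0.53772463  0.00642168  0.012     ]
 [ 0.52803    -0.04161254  0.012     ]]
top: ear mid [[0.57304794 0.29106433 0.01      ]
 [0.46243609 0.30256706 0.01      ]] lip [[0.55340389 0.23562065 0.049     ]
 [0.46806709 0.24549458 0.049     ]] sd [[ 0.56097464  0.10573348  0.012     ]
 [ 0.52616396 -0.05652458  0.012     ]]
```

Both cameras agree: the screwdriver is 167 mm long with its blade heading at 77.3°, and the cover lip is 86 mm wide with its middle at (0.511, 0.240). I'll grasp the handle 35 mm behind the screwdriver's middle, at (0.536, -0.009).

Call:
{"op": "step_arm", "data": {
  "rows": [
    [0.0243, -0.194, -0.25, 0, 0, -0.0178],
    [0.0243, -0.194, -0.25, 0, 0, -0.0178],
    [0.0243, -0.194, -0.25, 0, 0, -0.0178],
    [0.0243, -0.194, -0.25, 0, 0, -0.0178],
    [0.0243, -0.194, -0.25, 0, 0, -0.0178]
  ]
}}

```text
clock: 2.7
tcp_pos: [0.5353, -0.0176, 0.1396]
orientation: [-2.461, -1.952, 0.009]
contact_force: [0.6, -0.8, 0.4]
grip_width: 0.0854
gripper_force: 0.0
```

Call:
{"op": "step_arm", "data": {
  "rows": [
    [0, 0, -0.06, 0, 0, 0],
    [0, 0, -0.12, 0, 0, 0],
    [0, 0, -0.17, 0, 0, 0],
    [0, 0, -0.205, 0, 0, 0],
    [0, 0, -0.207, 0, 0, 0]
  ]
}}

```text
clock: 3.12
tcp_pos: [0.534, -0.0141, 0.015]
orientation: [-2.455, -1.954, 0.011]
contact_force: [-0.5, 0.2, 0.5]
grip_width: 0.0852
gripper_force: 0.0
```

```bash
python3 -c "
from h import *
o=r.get_obs();print(o['tcp_pos'],o['orientation'],o['contact_force'])"
```

```text
[ 0.53401153 -0.01409944  0.01498105] [-2.45514609 -1.95390281  0.01093185] [-0.49987143  0.16898671  0.5465389 ]
```

Call:
{"op": "step_arm", "data": {
  "rows": [
    [0.002, 0, 0.006, 0, 0, 0],
    [0.002, 0, 0.006, 0, 0, 0],
    [0.002, 0, 0.006, 0, 0, 0],
    [0.002, 0, 0.006, 0, 0, 0],
    [0.002, 0, 0.006, 0, 0, 0]
  ],
  "jaw": 1,
  "squeeze": 90
}}

```text
clock: 3.53
tcp_pos: [0.5394, -0.0119, 0.024]
orientation: [2.455, 1.958, 0.002]
contact_force: [-0.5, 0.5, -0.3]
grip_width: 0.0255
gripper_force: 0.2
```

Call:
{"op": "step_arm", "data": {
  "rows": [
    [0, 0, 0, 0, 0, 0],
    [0, 0, 0, 0, 0, 0],
    [0, 0, 0, 0, 0, 0],
    [0, 0, 0, 0, 0, 0],
    [0, 0, 0, 0, 0, 0]
  ]
}}

```text
clock: 3.95
tcp_pos: [0.5394, -0.0119, 0.0243]
orientation: [2.455, 1.958, 0.002]
contact_force: [-3.1, -1.1, 10.3]
grip_width: 0.0201
gripper_force: 88.0
```

The grip seated a little high: TCP at 24 mm, 20 mm opening, 10 N upward. I'll reopen, go about 6 mm lower and grip again.

Call:
{"op": "step_arm", "data": {
  "rows": [
    [0, 0, 0, 0, 0, 0],
    [0, 0, 0, 0, 0, 0],
    [-0.003, 0, -0.005, 0, 0, 0],
    [-0.003, 0, -0.011, 0, 0, 0],
    [-0.003, 0, -0.011, 0, 0, 0]
  ],
  "jaw": 0.4
}}

```text
clock: 4.37
tcp_pos: [0.5361, -0.0119, 0.0153]
orientation: [-2.455, -1.959, 0.002]
contact_force: [0.6, -0.2, -0.1]
grip_width: 0.0515
gripper_force: 0.0
```

Call:
{"op": "step_arm", "data": {
  "rows": [
    [0, 0, 0, 0, 0, 0],
    [0, 0, 0, 0, 0, 0],
    [0, 0, 0, 0, 0, 0],
    [0, 0, 0, 0, 0, 0],
    [0, 0, 0, 0, 0, 0]
  ],
  "jaw": 1
}}

```text
clock: 4.78
tcp_pos: [0.537, -0.0117, 0.0163]
orientation: [2.456, 1.959, 0.0]
contact_force: [-0.9, 1.3, 3.7]
grip_width: 0.0213
gripper_force: 88.2
```

Call:
{"op": "step_arm", "data": {
  "rows": [
    [0, 0, 0, 0, 0, 0],
    [0, 0, 0, 0, 0, 0],
    [0, 0, 0, 0, 0, 0],
    [0, 0, 0, 0, 0, 0]
  ]
}}

```text
clock: 5.12
tcp_pos: [0.537, -0.0117, 0.0163]
orientation: [2.456, 1.959, 0.0]
contact_force: [-0.4, -0.2, 5.9]
grip_width: 0.0211
gripper_force: 88.5
```

Call:
{"op": "step_arm", "data": {
  "rows": [
    [0, 0, 0.0433, 0, 0, 0],
    [-0.03, 0.06, 0.0433, 0, 0, 0.015],
    [-0.0735, 0.12, 0.0433, 0, 0, 0.033],
    [-0.0735, 0.168, 0.0433, 0, 0, 0.033],
    [-0.0735, 0.168, 0.0433, 0, 0, 0.033]
  ]
}}

```text
clock: 5.53
tcp_pos: [0.4912, 0.0965, 0.0424]
orientation: [-2.339, -2.092, -0.005]
contact_force: [0.4, 0.7, 0.3]
grip_width: 0.021
gripper_force: 88.8
```

Call:
{"op": "step_arm", "data": {
  "rows": [
    [0, 0, 0, 0, 0, 0]
  ]
}}

```text
clock: 5.62
tcp_pos: [0.4924, 0.0913, 0.0421]
orientation: [-2.346, -2.088, -0.001]
contact_force: [0.7, -0.7, -0.7]
grip_width: 0.0212
gripper_force: 88.8
```

```bash
python3 - <<'E'
from h import *
o=r.get_obs(); print(o['tcp_pos'],o['orientation'],o['contact_force'])
K,E=cam("wrist",o); im=save("wrist","pics/w3.png"); np.savez("w3.npz",K=K,E=E)
t=o['tcp_pos']+.121*np.array([.12,.993,0])-[0,0,.0043]; print("tip",t,"px wrist",proj(K,E,t)); Ks,Es=cam("scene"); p=proj(Ks,Es,t)[0]; print(p, proj(Ks,Es,o['tcp_pos']))
s=save("scene","pics/s3.png"); x,y=int(p[0]),int(p[1]); c=cv2.resize(s[y-45:y+55,x-75:x+75],(600,400),interpolation=cv2.INTER_CUBIC)
w=cv2.resize(im[:300,150:500],(233,200)); w=im[0:400,200:400]
cv2.imwrite("pics/c3.png",np.hstack([w,c])); print("crop scene origin",x-75,y-45)
E
```

```text
[0.49240187 0.09127886 0.04208102] [-2.34627055e+00 -2.08818656e+00 -1.26605108e-03] [ 0.71370599 -0.65987405 -0.67331256]
tip [0.50692187 0.21143186 0.03778102] px wrist [[321.88340871 -27.13913068]]
[312.70425616 174.13157122] [[294.48888437 216.48767816]]
crop scene origin 237 129
```

View pics/c3.png

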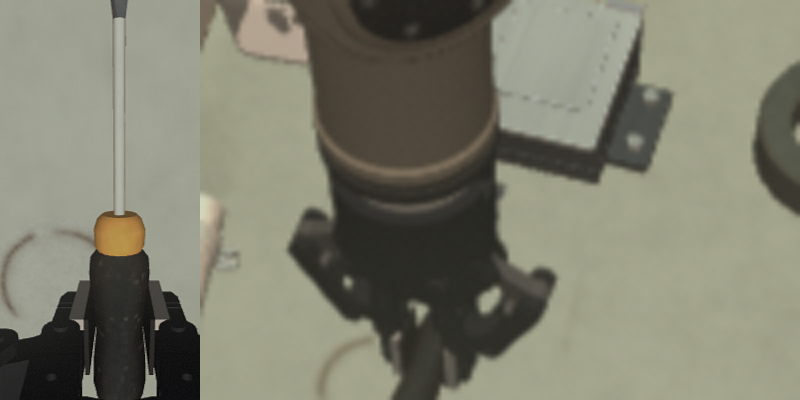

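The left crop shows the shaft running dead straight ahead of the fingers (column 319 of the wrist image). The scene crop shows the cover shut with its lip clear. I'll lower slightly and slide the blade under the lip.

Call:
{"op": "step_arm", "data": {
  "rows": [
    [0, 0, -0.0133, 0, 0, 0],
    [0.002, 0.015, -0.0133, 0, 0, 0],
    [0.005, 0.04, -0.0133, 0, 0, 0],
    [0.007, 0.0585, -0.0133, 0, 0, 0],
    [0.007, 0.0585, -0.0133, 0, 0, 0]
  ]
}}

```text
clock: 6.13
tcp_pos: [0.4974, 0.1272, 0.0341]
orientation: [-2.348, -2.086, -0.003]
contact_force: [0.3, -0.4, -1.0]
grip_width: 0.0208
gripper_force: 88.8
```

Call:
{"op": "step_arm", "data": {
  "rows": [
    [0, 0, 0, 0, 0, 0],
    [0, 0, 0, 0, 0, 0]
  ]
}}

```text
clock: 6.3
tcp_pos: [0.4967, 0.1234, 0.0339]
orientation: [2.351, 2.083, -0.001]
contact_force: [-0.4, -0.3, -0.4]
grip_width: 0.021
gripper_force: 88.8
```

Call:
{"op": "step_arm", "data": {
  "rows": [
    [0.0008, 0.0066, 0.005, 0, 0, 0],
    [0.0008, 0.0066, 0.0217, 0, 0, 0],
    [0.001, 0.008, 0.0423, 0, 0, 0],
    [0.0014, 0.012, 0.065, 0, 0, 0],
    [0.0014, 0.012, 0.065, 0, 0, 0]
  ]
}}

```text
clock: 6.72
tcp_pos: [0.4995, 0.1322, 0.0763]
orientation: [2.35, 2.082, 0.007]
contact_force: [0.4, 0.2, -0.7]
grip_width: 0.0213
gripper_force: 88.7
```

```bash
python3 - <<'E'
from h import *
o=r.get_obs(); print(o['clock'],o['tcp_pos'],o['orientation'],o['contact_force'],o['moment'])
im=save("wrist","pics/w4.png"); s=save("scene","pics/s4.png")
c=cv2.resize(s[100:240,220:370],(429,400),interpolation=cv2.INTER_CUBIC)
cv2.imwrite("pics/c4.png",np.hstack([im[0:400,180:480],c]))
E
```

```text
6.7167 [0.49949522 0.13215918 0.07628766] [2.34963917 2.08231022 0.00684251] [ 0.38413387  0.15899426 -0.70308967] [-0.04019145 -0.02928918  0.01644154]
```

View pics/c4.png

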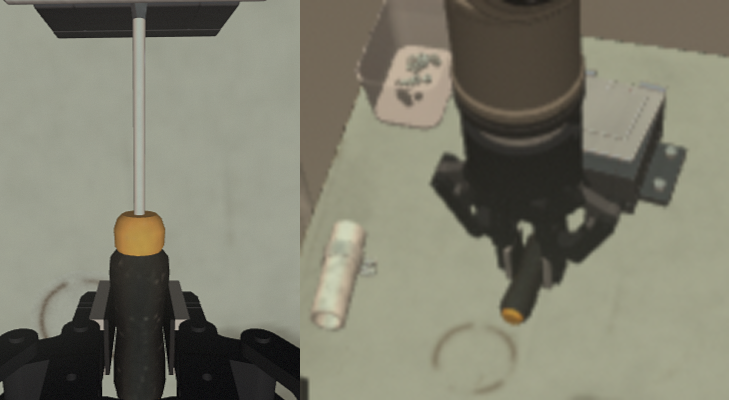

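The shaft runs under the cover edge and the scene crop shows the lip rising, so I'll continue the arc.

Call:
{"op": "step_arm", "data": {
  "rows": [
    [0.0008, 0.0066, 0.0173, 0, 0, 0],
    [0.0019, 0.0157, 0.0382, 0, 0, 0],
    [0.0033, 0.0271, 0.0553, 0, 0, 0],
    [0.0049, 0.0407, 0.071, 0, 0, 0],
    [0.0068, 0.0563, 0.0847, 0, 0, 0]
  ]
}}

```text
clock: 7.23
tcp_pos: [0.5019, 0.1658, 0.1249]
orientation: [2.351, 2.083, 0.0]
contact_force: [0.2, -0.4, -0.8]
grip_width: 0.0209
gripper_force: 88.8
```

Call:
{"op": "step_arm", "data": {
  "rows": [
    [0.0021, 0.017, 0.0115, 0, 0, 0],
    [0.0043, 0.0354, 0.0207, 0, 0, 0],
    [0.0066, 0.055, 0.0273, 0, 0, 0],
    [0.0091, 0.0751, 0.0313, 0, 0, 0],
    [0.0116, 0.0957, 0.0327, 0, 0, 0]
  ]
}}

```text
clock: 7.65
tcp_pos: [0.5091, 0.2242, 0.1439]
orientation: [-2.351, -2.084, -0.001]
contact_force: [0.1, 0.9, -2.6]
grip_width: 0.0212
gripper_force: 91.0
```

Call:
{"op": "step_arm", "data": {
  "rows": [
    [0.002, 0.0166, -0.002, 0, 0, 0],
    [0.004, 0.033, -0.005, 0, 0, 0],
    [0.006, 0.05, -0.01, 0, 0, 0],
    [0.008, 0.066, -0.017, 0, 0, 0],
    [0.008, 0.066, -0.017, 0, 0, 0]
  ]
}}

```text
clock: 8.07
tcp_pos: [0.5129, 0.2646, 0.1323]
orientation: [-2.347, -2.085, 0.001]
contact_force: [-0.0, 0.6, -0.7]
grip_width: 0.0208
gripper_force: 89.9
```

Call:
{"op": "step_arm", "data": {
  "rows": [
    [0, 0, 0, 0, 0, 0],
    [0, 0, 0, 0, 0, 0],
    [0, 0, 0, 0, 0, 0]
  ]
}}

```text
clock: 8.32
tcp_pos: [0.5137, 0.2613, 0.1333]
orientation: [2.352, 2.082, -0.001]
contact_force: [-1.4, -0.3, -1.2]
grip_width: 0.0212
gripper_force: 89.9
```

```bash
python3 - <<'E'
from h import *
o=r.get_obs(); print(o['clock'],o['tcp_pos'],o['orientation'],o['contact_force'])
im=save("wrist","pics/w5.png"); s=save("scene","pics/s5.png"); np.savez("w5.npz",**dict(zip("KE",cam("wrist",o))))
c=cv2.resize(s[70:210,220:400],(514,400),interpolation=cv2.INTER_CUBIC)
cv2.imwrite("pics/c5.png",np.hstack([im[0:400,200:480],c]))
E
```

```text
8.3167 [0.51373935 0.26125809 0.13327276] [ 2.35199087e+00  2.08207811e+00 -8.37342318e-04] [-1.36441435 -0.28626968 -1.16388598]
```

View pics/c5.png

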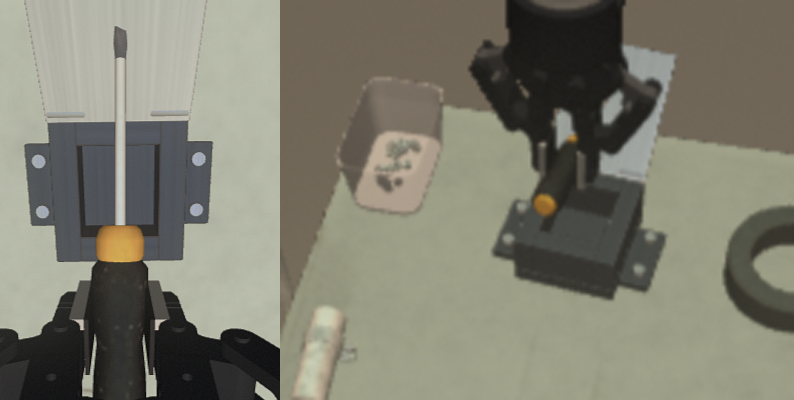

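The cover is fully open, lying back past the hinge, and the pocket is visible. In the crop, the nest's top corners are at about (48,122), (187,121), (57,261) and (183,262). I'll get the nest pose from these.

```bash
python3 - <<'E'
from h import *
d=np.load("w5.npz");K,E=d["K"],d["E"]
P=unproj(K,E,np.array([(48,122),(187,121),(57,261),(183,262)])+[200,0],.045); print(np.round(P,4).tolist())
for a,b in((0,1),(2,3),(0,2),(1,3)): v=P[b]-P[a]; print(np.linalg.norm(v),np.degrees(np.arctan2(v[1],v[0])))
print("c",P.mean(0))
Q=unproj(K,E,np.array([(38.5,161),(42,212),(198,158.5),(196,210)])+[200,0],.012); print("ears",np.round(Q,4).tolist(),Q.mean(0)); v=Q[2:].mean(0)-Q[:2].mean(0); print(np.degrees(np.arctan2(v[1],v[0])))
n=np.array([.518,.298,.045]); th=np.radians(-7); X=np.array([np.cos(th),np.sin(th),0]);Y=np.array([-X[1],X[0],0])
print(proj(K,E,[n+.025*sx*X+.0285*sy*Y for sx in(-1,1) for sy in(-1,1)])-[200,0])
print(proj(K,E,[n+.042*sx*X+.046*sy*Y for sx in(-1,1) for sy in(-1,1)])-[200,0])
cv2.imwrite("pics/c6.png",cv2.resize(cv2.imread("pics/w5.png")[110:280,215:420],None,fx=3.5,fy=3.5,interpolation=cv2.INTER_CUBIC))
E
```

```text
[[0.4812, 0.3442, 0.045], [0.5628, 0.3348, 0.045], [0.4716, 0.2575, 0.045], [0.5542, 0.2468, 0.045]]
0.08215827228265794 -6.56095597817349
0.08327533327558809 -7.43510822695224
0.08720315834554386 -96.27544158644292
0.08848597972300515 -95.56249606864479
c [0.5174523 0.2958438 0.045    ]
ears [[0.4638, 0.3215, 0.012], [0.4596, 0.2853, 0.012], [0.575, 0.3097, 0.012], [0.5714, 0.2731, 0.012]] [0.51745172 0.29741771 0.012     ]
-6.1348914449367555
[[ 80.5757318  235.80537851]
 [ 77.76763315 144.59416287]
 [157.87033163 235.86716166]
 [160.88608032 144.66584241]]
[[ 55.6320344  261.27813146]
 [ 47.8868163  113.7420201 ]
 [182.75238108 261.37750094]
 [190.83251008 113.86833975]]
```

View pics/c6.png

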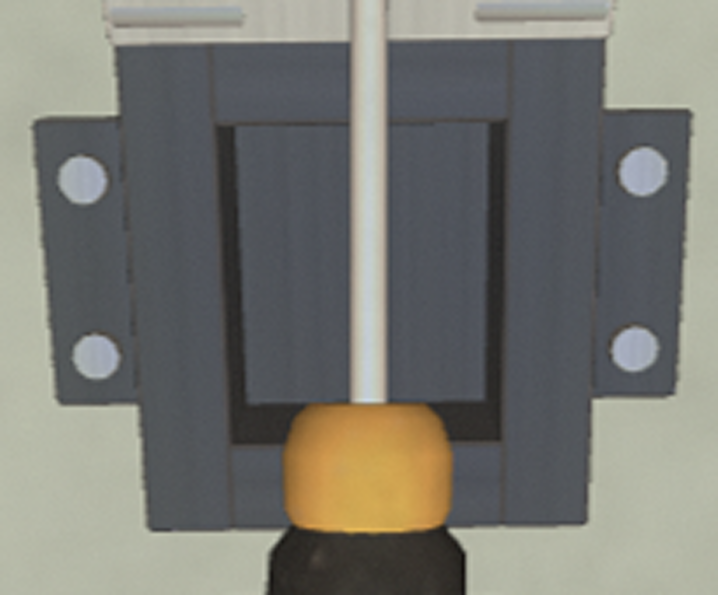

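The enlarged crop puts the pocket corners within 1 px of a nest pose of (0.5175, 0.2975), yaw -7°. Now I'll take the screwdriver back and lay it down.

Call:
{"op": "step_arm", "data": {
  "rows": [
    [0.002, -0.06, 0, 0, 0, 0],
    [0.005, -0.125, 0, 0, 0, 0],
    [0.008, -0.19, 0, 0, 0, 0],
    [0.01, -0.26, 0, 0, 0, 0],
    [0.01, -0.333, 0, 0, 0, 0]
  ]
}}

```text
clock: 8.83
tcp_pos: [0.5197, 0.0628, 0.1337]
orientation: [2.351, 2.083, 0.001]
contact_force: [0.8, -0.2, -0.8]
grip_width: 0.0212
gripper_force: 89.8
```

Call:
{"op": "step_arm", "data": {
  "rows": [
    [0.008, -0.06, -0.04, 0, 0, 0],
    [0.017, -0.119, -0.08, 0, 0, 0],
    [0.017, -0.119, -0.1, 0, 0, 0],
    [0.017, -0.119, -0.1, 0, 0, 0],
    [0.017, -0.119, -0.1, 0, 0, 0]
  ]
}}

```text
clock: 9.25
tcp_pos: [0.5294, -0.0067, 0.0732]
orientation: [-2.351, -2.082, 0.001]
contact_force: [-0.1, 0.4, -0.3]
grip_width: 0.021
gripper_force: 89.8
```

Call:
{"op": "step_arm", "data": {
  "rows": [
    [0, 0, -0.03, 0, 0, 0],
    [0, 0, -0.06, 0, 0, 0],
    [0, 0, -0.08, 0, 0, 0],
    [0, 0, -0.085, 0, 0, 0],
    [0, 0, -0.085, 0, 0, 0]
  ]
}}

```text
clock: 9.67
tcp_pos: [0.5304, -0.0054, 0.0229]
orientation: [2.349, 2.085, 0.002]
contact_force: [-0.3, 0.2, 3.6]
grip_width: 0.0214
gripper_force: 89.8
```

Call:
{"op": "step_arm", "data": {
  "rows": [
    [0, 0, 0, 0, 0, 0]
  ]
}}

```text
clock: 9.75
tcp_pos: [0.5305, -0.0054, 0.0235]
orientation: [2.349, 2.085, 0.002]
contact_force: [-0.7, 0.9, 3.8]
grip_width: 0.0211
gripper_force: 89.8
```

Call:
{"op": "step_arm", "data": {
  "rows": [
    [0, 0, -0.005, 0, 0, 0],
    [0, 0, -0.005, 0, 0, 0],
    [0, 0, -0.005, 0, 0, 0]
  ]
}}

```text
clock: 10.0
tcp_pos: [0.5305, -0.0058, 0.0206]
orientation: [2.35, 2.084, 0.003]
contact_force: [-1.6, -0.7, 5.9]
grip_width: 0.0213
gripper_force: 89.8
```

Call:
{"op": "step_arm", "data": {
  "rows": [
    [0, 0, 0, 0, 0, 0],
    [0, 0, 0, 0, 0, 0],
    [0, 0, 0, 0, 0, 0],
    [0, 0, 0, 0, 0, 0],
    [0, 0, 0, 0, 0, 0]
  ],
  "jaw": 0.1
}}

```text
clock: 10.42
tcp_pos: [0.5298, -0.0066, 0.0194]
orientation: [2.351, 2.084, 0.0]
contact_force: [0.4, -0.7, -0.1]
grip_width: 0.0766
gripper_force: 0.0
```

Call:
{"op": "step_arm", "data": {
  "rows": [
    [0, 0, 0.06, 0, 0, 0],
    [0, 0, 0.13, 0, 0, 0],
    [0, 0, 0.2, 0, 0, 0],
    [0, 0, 0.26, 0, 0, 0],
    [0, 0, 0.3, 0, 0, 0]
  ],
  "jaw": 0
}}

```text
clock: 10.83
tcp_pos: [0.531, -0.0062, 0.2032]
orientation: [2.349, 2.082, 0.005]
contact_force: [0.7, -0.4, -1.4]
grip_width: 0.0852
gripper_force: 0.0
```

Call:
{"op": "step_arm", "data": {
  "rows": [
    [0.05, -0.22, 0.1, 0, 0, 0],
    [0.1, -0.32, 0.1, 0, 0, 0],
    [0.1, -0.32, 0.1, 0, 0, 0],
    [0.1, -0.32, 0.1, 0, 0, 0],
    [0.1, -0.32, 0.1, 0, 0, 0]
  ]
}}

```text
clock: 11.25
tcp_pos: [0.5892, -0.1986, 0.2595]
orientation: [2.351, 2.084, -0.0]
contact_force: [1.9, 0.6, -0.4]
grip_width: 0.0856
gripper_force: 0.0
```

Call:
{"op": "step_arm", "data": {
  "rows": [
    [0, -0.12, -0.05, 0, 0, 0],
    [0, -0.12, -0.1, 0, 0, 0],
    [0, -0.12, -0.1, 0, 0, 0],
    [0, -0.12, -0.1, 0, 0, 0],
    [0, -0.12, -0.1, 0, 0, 0]
  ]
}}

```text
clock: 11.67
tcp_pos: [0.5888, -0.2675, 0.1982]
orientation: [-2.349, -2.082, -0.0]
contact_force: [0.7, 1.1, 0.1]
grip_width: 0.0859
gripper_force: 0.0
```

```bash
python3 - <<'E'
from h import *
o=r.get_obs(); print(o['clock'],o['tcp_pos'],o['orientation'],o['qvel'].round(3))
K,E=cam("wrist",o); im=save("wrist","pics/w7.png"); np.savez("w7.npz",K=K,E=E); t=save("top","pics/t7.png")
p=proj(K,E,[.596,-.303,.04])[0]; x,y=int(p[0]),int(p[1]); print(p)
c=cv2.resize(im[y-60:y+60,x-60:x+60],(480,480),interpolation=cv2.INTER_CUBIC); print("origin",x-60,y-60)
d=cv2.resize(t[225:285,180:360],(320,107),interpolation=cv2.INTER_CUBIC); d=np.vstack([d,cv2.resize(im,(320,240)),np.zeros((133,320,3),np.uint8)])
cv2.imwrite("pics/c7.png",np.hstack([c,d]))
E
```

```text
11.6667 [ 0.58881875 -0.26747843  0.19816796] [-2.34916689e+00 -2.08221953e+00 -7.35524301e-05] [-0.025 -0.035 -0.037 -0.023 -0.005  0.001 -0.001]
[332.75133236 261.81380336]
origin 272 201
```

View pics/c7.png

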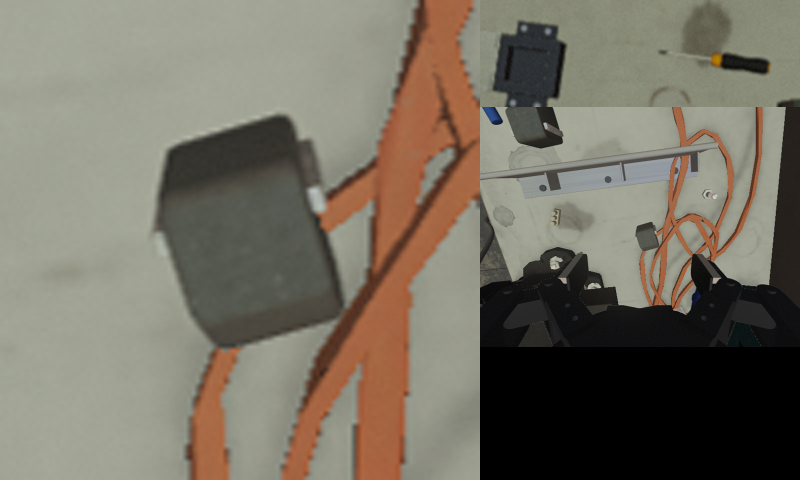

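The crop shows the screwdriver lying loose in its old place and the nest open. The casting's near (+y) face spans (167,152)–(290,115) at the base and (163,205)–(300,160) at the top. Its strips sit on the near side, so its y axis points roughly toward world +y. I'll fit the pose from the silhouette and from the corners.

```bash
cat > fit.py <<'E'
from h import *
from scipy.optimize import minimize, least_squares
def hull(K,E,p,hs=.05):
    x,y,a=p; X=np.array([np.cos(a),np.sin(a)]);Y=np.array([-X[1],X[0]])
    pts=[[*(np.array([x,y])+sx*.016*X+sy*.022*Y),z] for sx in(-1,1) for sy in(-1,1) for z in(0,hs)]
    pts=[q for q in pts]+[[*(np.array([x,y])+sx*.019*X+v*Y),z] for sx in(-1,1) for v in(.008,.014) for z in(0,.03)]
    return pts
if __name__=="__main__":
    d=np.load("w7.npz");K,E=d["K"],d["E"]; im=cv2.imread("pics/w7.png")
    c=np.array([(167,152),(290,115),(163,205),(300,160)])/4+[272,201]
    def f(p):
        x,y,a=p; X=np.array([np.cos(a),np.sin(a)]);Y=np.array([-X[1],X[0]])
        P=[[*(np.array([x,y])+sx*.016*X+.022*Y),z] for z in(0,.05) for sx in(-1,1)]
        return (proj(K,E,P)-c).ravel()
    s=least_squares(f,[.596,-.303,.19]); print("corner",s.x,np.degrees(s.x[2]),np.round(s.fun,1))
    hsv=cv2.cvtColor(im,cv2.COLOR_BGR2HSV); m=((hsv[...,2]<105)&(hsv[...,1]<110)).astype(np.uint8)
    m[:222]=0;m[292:]=0;m[:,:300]=0;m[:,365:]=0
    m=cv2.morphologyEx(m,cv2.MORPH_OPEN,np.ones((3,3))); n,l,st,_=cv2.connectedComponentsWithStats(m); k=1+st[1:,4].argmax(); m=(l==k).astype(np.uint8); print(st[k])
    def cost(p):
        h=cv2.convexHull((proj(K,E,hull(K,E,p))*16).astype(np.int32)); q=np.zeros_like(m); cv2.fillConvexPoly(q,h,1,8,4); return (q!=m).sum()/m.sum()
    best=min((minimize(cost,[s.x[0]+dx,s.x[1]+dy,s.x[2]+da],method="Nelder-Mead",options=dict(initial_simplex=np.array([[s.x[0]+dx,s.x[1]+dy,s.x[2]+da]]*4)+np.vstack([np.zeros(3),np.diag([.005,.005,.1])]))) for dx in(0,.004) for dy in(0,-.004) for da in(-.1,0,.1)),key=lambda q:q.fun); print("sil",best.x,np.degrees(best.x[2]),best.fun, cost(s.x))
E
python3 fit.py
```

```text
corner [ 0.59957346 -0.30869022  0.20092223] 11.51199589718087 [-0.7 -1.4 -0.2 -2.1 -0.8  1.7  1.5  1.4]
[ 311  230   47   58 1979]
sil [ 0.59802979 -0.30674326  0.24467859] 14.019050780071847 0.3137948458817585 0.3350176856998484
```

```bash
python3 - <<'E'
from fit import *
d=np.load("w7.npz");K,E=d["K"],d["E"]; im=cv2.imread("pics/w7.png")
hsv=cv2.cvtColor(im,cv2.COLOR_BGR2HSV); m=((hsv[...,2]<105)&(hsv[...,1]<110)).astype(np.uint8)
m[:222]=0;m[292:]=0;m[:,:300]=0;m[:,365:]=0
m=cv2.morphologyEx(m,cv2.MORPH_OPEN,np.ones((3,3))); n,l,st,_=cv2.connectedComponentsWithStats(m); m=(l==1+st[1:,4].argmax()).astype(np.uint8)
cn=cv2.findContours(m,0,2)[0][0]; hp=cv2.convexHull(cn); print("mask hull",cv2.approxPolyDP(hp,1.5,True)[:,0].tolist(),cv2.contourArea(hp))
p=[.5985,-.308,.2]
for q in(p,): print(np.round(proj(K,E,hull(K,E,q)),0).tolist(), cv2.contourArea(cv2.convexHull(proj(K,E,hull(K,E,q)).astype(np.float32))))
print(hsv[258,300:365,2].tolist())
E
```

```text
mask hull [[343, 230], [350, 239], [357, 280], [326, 287], [319, 278], [311, 258], [313, 241], [316, 237]] 2016.0
[[326.0, 277.0], [327.0, 299.0], [312.0, 237.0], [311.0, 253.0], [356.0, 268.0], [362.0, 288.0], [343.0, 227.0], [347.0, 242.0], [314.0, 251.0], [313.0, 261.0], [312.0, 245.0], [311.0, 255.0], [350.0, 239.0], [353.0, 249.0], [349.0, 234.0], [351.0, 243.0]] 2520.4286962854676
[166, 166, 166, 167, 167, 168, 168, 167, 168, 157, 118, 102, 89, 78, 82, 86, 86, 88, 87, 88, 88, 88, 90, 88, 85, 84, 85, 87, 88, 88, 89, 92, 88, 88, 89, 91, 92, 91, 90, 86, 88, 87, 86, 83, 88, 87, 89, 89, 89, 91, 79, 59, 63, 143, 161, 156, 158, 158, 158, 155, 155, 153, 151, 150, 107]
```

```bash
cat > fit2.py <<'E'
from h import *
from scipy.optimize import differential_evolution
def pts(p):
    x,y,a,y0,z0=p; X=np.array([np.cos(a),np.sin(a),0]);Y=np.array([-X[1],X[0],0]); c=np.array([x,y,0]); Z=np.array([0,0,1])
    b=[c+s*.016*X+v*Y+z*Z for s in(-1,1) for v,z in((.022,0),(.022,.05),(-.022,0),(-.022,z0),(y0,.05))]
    t=[c+s*.019*X+v*Y+z*Z for s in(-1,1) for v in(.008,.014) for z in(0,.033)]
    return b,t
def mask(im,x0,x1,y0,y1):
    hsv=cv2.cvtColor(im,cv2.COLOR_BGR2HSV); m=((hsv[...,2]<118)&(hsv[...,1]<110)).astype(np.uint8)
    q=np.zeros_like(m); q[y0:y1,x0:x1]=m[y0:y1,x0:x1]; m=cv2.morphologyEx(q,cv2.MORPH_OPEN,np.ones((3,3)))
    n,l,st,_=cv2.connectedComponentsWithStats(m); return (l==1+st[1:,4].argmax()).astype(np.uint8)
def fit(K,E,m,p0):
    def cost(p):
        q=np.zeros_like(m)
        for g in pts(p): 
            gs=[g] if len(g)==10 else [g[:4],g[4:]]
            for h in gs: cv2.fillConvexPoly(q,cv2.convexHull((proj(K,E,h)*16).astype(np.int32)),1,8,4)
        return (q!=m).sum()/m.sum()
    s=differential_evolution(cost,[(p0[0]-.012,p0[0]+.012),(p0[1]-.012,p0[1]+.012),(p0[2]-.3,p0[2]+.3),(-.022,.02),(.015,.05)],seed=1,maxiter=150); return s.x,s.fun
E
python3 - <<'E'
from fit2 import *
d=np.load("w7.npz");m=mask(cv2.imread("pics/w7.png"),300,365,222,292)
x,f=fit(d["K"],d["E"],m,[.5985,-.307,.2]); print(np.round(x,4),np.degrees(x[2]),f)
E
```

```text
[ 5.983e-01 -3.096e-01  1.746e-01 -5.000e-04  2.490e-02] 10.001256474963148 0.040634291377601585
```

The fit with the sloped corner matches to 4%: the casting is at (0.598, -0.310), yaw 10°. I'll turn the tool by +17° and come in above the grip point at (0.599, -0.3155) with the jaws partly closed.

Call:
{"op": "step_arm", "data": {
  "rows": [
    [0.01, -0.05, -0.05, 0, 0, 0.03],
    [0.0175, -0.08, -0.1, 0, 0, 0.07],
    [0.0175, -0.08, -0.13, 0, 0, 0.094],
    [0.0175, -0.08, -0.13, 0, 0, 0.094],
    [0.0175, -0.08, -0.13, 0, 0, 0.094]
  ],
  "jaw": 0.33,
  "squeeze": 60
}}

```text
clock: 12.18
tcp_pos: [0.6005, -0.3144, 0.1216]
orientation: [-2.019, -2.406, -0.002]
contact_force: [-0.3, 0.3, 0.4]
grip_width: 0.0571
gripper_force: 0.0
```

Call:
{"op": "step_arm", "data": {
  "rows": [
    [0, 0, 0, 0, 0, 0],
    [0, 0, 0, 0, 0, 0],
    [0, 0, 0, 0, 0, 0]
  ]
}}

```text
clock: 12.43
tcp_pos: [0.6011, -0.3158, 0.1231]
orientation: [2.017, 2.405, 0.002]
contact_force: [-0.4, 0.8, -0.1]
grip_width: 0.0574
gripper_force: 0.0
```

```bash
python3 - <<'E'
from h import *
o=r.get_obs(); T=R.from_rotvec(o['orientation']).as_matrix(); print(o['tcp_pos'],o['joints'],o['contact_force'],T[:,2],np.degrees(np.arctan2(T[1,0],T[0,0])))
d=np.array([.5993,-.3155,.03])-o['tcp_pos']; print(d/.6)
E
```

```text
[ 0.60108219 -0.31582678  0.12314571] [ 0.66616574  0.63695272 -0.39740146  1.62478565  0.29023346  0.93526375
  0.34125764] [-0.44852673  0.77017476 -0.09520471] [ 0.00309591 -0.00122992 -0.99999445] 100.03827949351819
[-0.00297032  0.00054464 -0.15524285]
```

Call:
{"op": "step_arm", "data": {
  "rows": [
    [-0.003, 0, -0.03, 0, 0, 0],
    [-0.003, 0, -0.07, 0, 0, 0],
    [-0.003, 0, -0.11, 0, 0, 0],
    [-0.003, 0, -0.14, 0, 0, 0],
    [-0.003, 0, -0.154, 0, 0, 0]
  ]
}}

```text
clock: 12.85
tcp_pos: [0.597, -0.3159, 0.0269]
orientation: [-2.018, -2.405, 0.001]
contact_force: [-0.5, -0.0, 0.3]
grip_width: 0.057
gripper_force: 0.0
```

Call:
{"op": "step_arm", "data": {
  "rows": [
    [0, 0, 0, 0, 0, 0],
    [0, 0, 0, 0, 0, 0],
    [0, 0, 0, 0, 0, 0]
  ]
}}

```text
clock: 13.1
tcp_pos: [0.5991, -0.3169, 0.0302]
orientation: [2.017, 2.405, 0.001]
contact_force: [-0.0, -0.3, 1.5]
grip_width: 0.0576
gripper_force: 0.0
```

Call:
{"op": "step_arm", "data": {
  "rows": [
    [0, 0, 0, 0, 0, 0],
    [0, 0, 0, 0, 0, 0],
    [0, 0, 0, 0, 0, 0],
    [0, 0, 0, 0, 0, 0],
    [0, 0, 0, 0, 0, 0]
  ],
  "jaw": 1,
  "squeeze": 60
}}

```text
clock: 13.52
tcp_pos: [0.5991, -0.3172, 0.03]
orientation: [2.018, 2.404, 0.001]
contact_force: [0.8, -0.7, 6.5]
grip_width: 0.0312
gripper_force: 59.7
```

Call:
{"op": "step_arm", "data": {
  "rows": [
    [0, 0, 0, 0, 0, 0],
    [0, 0, 0, 0, 0, 0],
    [0, 0, 0, 0, 0, 0],
    [0, 0, 0, 0, 0, 0]
  ]
}}

```text
clock: 13.85
tcp_pos: [0.5992, -0.3171, 0.0301]
orientation: [2.018, 2.404, 0.001]
contact_force: [-0.1, -0.0, 6.3]
grip_width: 0.031
gripper_force: 59.7
```

Call:
{"op": "step_arm", "data": {
  "rows": [
    [0, 0, 0.03, 0, 0, 0],
    [0, 0, 0.08, 0, 0, 0],
    [0, 0, 0.14, 0, 0, 0],
    [0, 0, 0.19, 0, 0, 0],
    [0, 0, 0.22, 0, 0, 0]
  ]
}}

```text
clock: 14.27
tcp_pos: [0.5987, -0.3169, 0.1638]
orientation: [2.017, 2.404, 0.001]
contact_force: [1.3, -0.6, -3.3]
grip_width: 0.0309
gripper_force: 60.5
```

Call:
{"op": "step_arm", "data": {
  "rows": [
    [0, 0, 0.01, 0, 0, 0],
    [0, 0, 0.01, 0, 0, 0]
  ]
}}

```text
clock: 14.43
tcp_pos: [0.5982, -0.3169, 0.1677]
orientation: [2.018, 2.405, 0.001]
contact_force: [0.3, -0.5, -3.6]
grip_width: 0.0305
gripper_force: 60.4
```

```bash
python3 - <<'E'
from h import *
o=r.get_obs(); print(o['tcp_pos'],o['grip_width'],o['gripper_force'],o['contact_force'],o['moment'])
im=save("wrist","pics/w8.png"); K,E=cam("wrist",o); np.savez("w8.npz",K=K,E=E)
E
```

```text
[ 0.59824069 -0.31687104  0.16769118] 0.030454207075691908 60.42022444540635 [ 0.25888647 -0.48420709 -3.55979144] [-0.04736035  0.01778754  0.06883875]
```

The lift worked; the load is about 3.6 N, or 0.37 kg. Now I'll carry it over the guard.

Call:
{"op": "step_arm", "data": {
  "rows": [
    [-0.006, 0.04, 0, 0, 0, 0],
    [-0.014, 0.1, 0, 0, 0, -0.006],
    [-0.022, 0.16, 0, 0, 0, -0.012],
    [-0.03, 0.22, 0, 0, 0, -0.02],
    [-0.038, 0.28, 0, 0, 0, -0.028]
  ]
}}

```text
clock: 14.9
tcp_pos: [0.5728, -0.147, 0.1637]
orientation: [-2.122, -2.311, 0.003]
contact_force: [1.3, 1.3, -3.7]
grip_width: 0.0308
gripper_force: 60.3
```

Call:
{"op": "step_arm", "data": {
  "rows": [
    [-0.008, 0.06, 0, 0, 0, -0.006],
    [-0.016, 0.12, 0, 0, 0, -0.012],
    [-0.024, 0.18, 0, 0, 0, -0.018],
    [-0.032, 0.24, 0, 0, 0, -0.026],
    [-0.04, 0.3, 0, 0, 0, -0.034]
  ]
}}

```text
clock: 15.32
tcp_pos: [0.5488, 0.0326, 0.164]
orientation: [-2.243, -2.196, 0.005]
contact_force: [0.4, 0.2, -4.4]
grip_width: 0.031
gripper_force: 60.3
```

Call:
{"op": "step_arm", "data": {
  "rows": [
    [-0.008, 0.06, 0, 0, 0, -0.006],
    [-0.016, 0.12, 0, 0, 0, -0.012],
    [-0.024, 0.18, 0, 0, 0, -0.02],
    [-0.03, 0.23, 0, 0, 0, -0.026],
    [-0.034, 0.26, 0, 0, 0, -0.032]
  ]
}}

```text
clock: 15.73
tcp_pos: [0.528, 0.1914, 0.1643]
orientation: [-2.345, -2.086, 0.004]
contact_force: [-0.3, -0.1, -3.3]
grip_width: 0.0311
gripper_force: 60.3
```

Call:
{"op": "step_arm", "data": {
  "rows": [
    [-0.008, 0.05, 0, 0, 0, 0],
    [-0.016, 0.1, 0, 0, 0, 0],
    [-0.022, 0.14, 0, 0, 0, 0],
    [-0.024, 0.165, 0, 0, 0, 0],
    [-0.024, 0.17, 0, 0, 0, 0]
  ]
}}

```text
clock: 16.15
tcp_pos: [0.5141, 0.2925, 0.1647]
orientation: [-2.344, -2.087, 0.003]
contact_force: [0.4, 0.1, -4.3]
grip_width: 0.0312
gripper_force: 60.3
```

Call:
{"op": "step_arm", "data": {
  "rows": [
    [0, 0, 0, 0, 0, 0],
    [0, 0, 0, 0, 0, 0],
    [0, 0, 0, 0, 0, 0]
  ]
}}

```text
clock: 16.4
tcp_pos: [0.5168, 0.287, 0.1656]
orientation: [2.353, 2.08, -0.003]
contact_force: [-0.2, 0.4, -3.7]
grip_width: 0.0313
gripper_force: 60.3
```

```bash
cat > st.py <<'E'
from h import *
o=r.get_obs(); T=R.from_rotvec(o['orientation']).as_matrix(); print(o['clock'],o['tcp_pos'],o['contact_force'],T[:,2],np.degrees(np.arctan2(T[1,0],T[0,0])),o['grip_width'],o['gripper_force'])
d=np.array([.5166,.2901,.085])-o['tcp_pos']; print(d/.6)
E
python3 st.py
python3 - <<'E'
from h import *
o=r.get_obs(); im=save("wrist","pics/w9.png"); np.savez("w9.npz",**dict(zip("KE",cam("wrist",o)))); a=cv2.imread("pics/w8.png")
d=cv2.absdiff(a,im)[250:460,230:400].mean(2); print("held-part px change",(d>25).mean())
E
```

```text
16.4 [0.51676627 0.28698184 0.16561458] [-0.15721318  0.37571653 -3.70529724] [-8.29309819e-04 -1.96917383e-03 -9.99997717e-01] 82.9433196881688 0.0312583138295925 60.268274343106896
[-0.00027711  0.00519693 -0.13435763]
held-part px change 0.0911484593837535
```

```bash
python3 - <<'E'
from h import *
d=np.load("w9.npz");K,E=d["K"],d["E"];im=cv2.imread("pics/w9.png");o=r.get_obs()
T=R.from_rotvec(o['orientation']).as_matrix();X=T[:,0];t=o["tcp_pos"]
for n,P in dict(castTop=t+.0295*X+[0,0,.02],castBot=t+.0295*X-[0,0,.03],mouthN=np.array([.5175,.2975,.045])+.0285*X,blockN=np.array([.5175,.2975,.045])+.046*X,mouthS=np.array([.5175,.2975,.045])-.0285*X).items(): print(n,proj(K,E,P)[0].round(1))
g=cv2.cvtColor(im,cv2.COLOR_BGR2GRAY)
for c in(312,326): print([(i,int(v)) for i,v in zip(range(60,330,2),g[60:330:2,c-2:c+3].mean(1))])
E
```

```text
castTop [320.4 263.2]
castBot [320. 226.]
mouthN [318.8 182. ]
blockN [318.9 156.8]
mouthS [318.8 257.7]
[(60, 166), (62, 166), (64, 166), (66, 166), (68, 166), (70, 166), (72, 167), (74, 166), (76, 166), (78, 167), (80, 167), (82, 167), (84, 168), (86, 168), (88, 167), (90, 167), (92, 168), (94, 168), (96, 168), (98, 167), (100, 167), (102, 168), (104, 168), (106, 167), (108, 168), (110, 168), (112, 168), (114, 168), (116, 168), (118, 168), (120, 168), (122, 168), (124, 168), (126, 168), (128, 168), (130, 168), (132, 167), (134, 168), (136, 167), (138, 167), (140, 167), (142, 168), (144, 167), (146, 167), (148, 167), (150, 167), (152, 166), (154, 166), (156, 166), (158, 166), (160, 166), (162, 174), (164, 78), (166, 79), (168, 79), (170, 80), (172, 81), (174, 82), (176, 79), (178, 80), (180, 76), (182, 78), (184, 77), (186, 77), (188, 77), (190, 76), (192, 76), (194, 76), (196, 76), (198, 76), (200, 76), (202, 76), (204, 76), (206, 75), (208, 75), (210, 75), (212, 75), (214, 75), (216, 75), (218, 76), (220, 75), (222, 75), (224, 76), (226, 42), (228, 39), (230, 41), (232, 41), (234,
[... 1340 characters left out ...]
2, 76), (204, 75), (206, 76), (208, 75), (210, 75), (212, 75), (214, 75), (216, 75), (218, 74), (220, 75), (222, 74), (224, 75), (226, 45), (228, 40), (230, 41), (232, 38), (234, 39), (236, 40), (238, 40), (240, 41), (242, 42), (244, 42), (246, 42), (248, 42), (250, 48), (252, 52), (254, 59), (256, 65), (258, 74), (260, 77), (262, 80), (264, 84), (266, 84), (268, 86), (270, 86), (272, 86), (274, 85), (276, 85), (278, 85), (280, 86), (282, 85), (284, 84), (286, 84), (288, 86), (290, 87), (292, 85), (294, 86), (296, 87), (298, 86), (300, 86), (302, 85), (304, 88), (306, 90), (308, 88), (310, 86), (312, 86), (314, 87), (316, 88), (318, 87), (320, 88), (322, 86), (324, 86), (326, 85), (328, 85)]
```

The casting's edge in the hand (row 225.5 against 226 predicted) and the mouth edge (row 180 against 182) both confirm the geometry. I'll lower it over the mouth.

Call:
{"op": "step_arm", "data": {
  "rows": [
    [0, 0.003, -0.02, 0, 0, 0],
    [0, 0.005, -0.05, 0, 0, 0],
    [0, 0.005, -0.08, 0, 0, 0],
    [0, 0.005, -0.11, 0, 0, 0],
    [0, 0.005, -0.125, 0, 0, 0]
  ]
}}

```text
clock: 16.87
tcp_pos: [0.5153, 0.2907, 0.0886]
orientation: [-2.352, -2.082, 0.005]
contact_force: [-0.6, 0.2, -3.9]
grip_width: 0.0309
gripper_force: 60.2
```

Call:
{"op": "step_arm", "data": {
  "rows": [
    [0, 0, -0.005, 0, 0, 0],
    [0, 0, -0.008, 0, 0, 0],
    [0, 0, -0.008, 0, 0, 0],
    [0, 0, -0.008, 0, 0, 0],
    [0, 0, -0.008, 0, 0, 0]
  ]
}}

```text
clock: 17.28
tcp_pos: [0.5168, 0.2928, 0.0876]
orientation: [2.351, 2.083, 0.003]
contact_force: [-0.3, 0.3, -3.9]
grip_width: 0.0313
gripper_force: 60.2
```

```bash
python3 st.py
```

```text
17.2833 [0.51683938 0.29278148 0.087565  ] [-0.28698922  0.26728468 -3.85474811] [ 1.52712645e-03  8.89635362e-04 -9.99998438e-01] 83.08843070951376 0.03128763637948073 60.24892642744817
[-0.00039896 -0.00446914 -0.00427499]
```

Call:
{"op": "step_arm", "data": {
  "rows": [
    [0, -0.0045, -0.003, 0, 0, 0],
    [0, -0.0045, -0.003, 0, 0, 0],
    [0, -0.0045, -0.003, 0, 0, 0],
    [0, -0.0045, -0.003, 0, 0, 0],
    [0, -0.0045, -0.003, 0, 0, 0]
  ]
}}

```text
clock: 17.7
tcp_pos: [0.5163, 0.2898, 0.0849]
orientation: [-2.351, -2.084, -0.0]
contact_force: [-0.5, -1.4, -4.0]
grip_width: 0.0308
gripper_force: 60.2
```

Call:
{"op": "step_arm", "data": {
  "rows": [
    [0, 0, 0, 0, 0, 0],
    [0, 0, 0, 0, 0, 0],
    [0, 0, 0, 0, 0, 0],
    [0, 0, 0, 0, 0, 0],
    [0, 0, 0, 0, 0, 0]
  ]
}}

```text
clock: 18.12
tcp_pos: [0.5163, 0.2897, 0.0848]
orientation: [2.351, 2.084, 0.0]
contact_force: [0.1, -0.2, -3.2]
grip_width: 0.0314
gripper_force: 60.2
```

```bash
python3 st.py; python3 - <<'E'
from h import *
o=r.get_obs(); K,E=cam("wrist",o); im=save("wrist","pics/w10.png"); print(np.abs(o["qvel"]).max())
T=R.from_rotvec(o['orientation']).as_matrix();X=T[:,0];t=o["tcp_pos"];n=np.array([.5175,.2975,.045])
print("pred castBot",proj(K,E,t+.0295*X-[0,0,.03])[0].round(1),"mouthN",proj(K,E,n+.0285*X)[0].round(1),"mouth NW/NE",proj(K,E,[n+.0285*X-.025*T[:,1],n+.0285*X+.025*T[:,1]]).round(1).tolist())
g=cv2.cvtColor(im,cv2.COLOR_BGR2GRAY).astype(int)
print([(i,int(v)) for i,v in zip(range(120,235),g[120:235,312:328].mean(1))][::1])
t0=cv2.imread("pics/top0.png");
E
```

```text
18.1167 [0.5162725  0.28971545 0.08481049] [ 0.10798231 -0.1580922  -3.17315478] [ 3.87987834e-05  1.47068539e-05 -9.99999999e-01] 83.09268209796271 0.03144632999504048 60.24873863789253
[0.00054583 0.00064092 0.00031585]
0.0013042573590765
pred castBot [319.9 226.4] mouthN [320.4 207.9] mouth NW/NE [[269.5, 207.9], [371.4, 208.0]]
[(120, 168), (121, 168), (122, 168), (123, 168), (124, 169), (125, 168), (126, 168), (127, 168), (128, 168), (129, 168), (130, 168), (131, 168), (132, 168), (133, 168), (134, 168), (135, 168), (136, 169), (137, 168), (138, 168), (139, 168), (140, 168), (141, 168), (142, 168), (143, 168), (144, 168), (145, 168), (146, 168), (147, 169), (148, 168), (149, 168), (150, 168), (151, 168), (152, 168), (153, 168), (154, 168), (155, 167), (156, 168), (157, 167), (158, 167), (159, 167), (160, 167), (161, 167), (162, 167), (163, 167), (164, 167), (165, 167), (166, 166), (167, 166), (168, 166), (169, 166), (170, 166), (171, 166), (172, 166), (173, 166), (174, 166), (175, 166), (176, 166), (177, 166), (178, 167), (179, 174), (180, 113), (181, 80), (182, 79), (183, 79), (184, 79), (185, 78), (186, 77), (187, 77), (188, 78), (189, 79), (190, 79), (191, 80), (192, 80), (193, 80), (194, 80), (195, 81), (196, 81), (197, 80), (198, 80), (199, 79), (200, 78), (201, 78), (202, 78), (203, 77), (204, 77), (205, 73), (206, 70), (207, 76), (208, 76), (209, 77), (210, 76), (211, 76), (212, 76), (213, 76), (214, 76), (215, 75), (216, 76), (217, 76), (218, 76), (219, 75), (220, 75), (221, 75), (222, 75), (223, 75), (224, 76), (225, 78), (226, 44), (227, 39), (228, 39), (229, 40), (230, 40), (231, 39), (232, 39), (233, 40), (234, 40)]
```

The mouth edge is within 2 px and the casting edge within 0.5 px, the arm is still, and the grip force is 60 N. I'm handing in.

```bash
python3 -c "
from bench import r
print(r.hand_in())"
```

```text
the job is handed in; nothing more can be done
None
```

I handed the job in with the cover swung fully open, the screwdriver back on the bench, and the casting held still about 10 mm above the nest mouth, within about 1.5 mm of centre by my measurements; the hand-in returned no verdict.

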